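# Turn the coupon frame over beneath the low lamp shelf

### The job

Turn the coupon frame over in its stand, beneath the low lamp shelf, so that the blue coupons lie on top instead of the orange ones: loosen the red wing screw first, bring the frame right over, then tighten the screw fully home again so that the frame is locked level. Do not knock against the shelf, and leave the other things on bench and shelf where they stand.

Things in the scene. Friction and masses are not known exactly. Their poses are not given: they have to be found in the camera images.
- stand: exposure stand fixed to the bench: aluminium base (134 mm in x, 214 in y, 10 thick), two grey bearing cheeks at y = -70 and +70 mm, the frame between them, the screw head at its -y end, a low shelf over its rear. Origin on the bench under the frame's middle; x from the open front to the rear, y along the frame's turning axis, z up. The turning axis lies at x = 0, z = 105 mm
- shelf: low white lamp shelf on the stand, same origin and axes: board from x = -13 (front edge) to 88 mm, y -84 to 84, underside at z = 206 with 7 mm lamp strips, top at z = 222; side panels only behind x = 35. It hides the turning axis from above, so only a leaning tool (fingers pointing to the stand's +x and down, 30 to 45 degrees off vertical) reaches in below the front edge
- frame (a joint): turning angle, rad: 0 = level, orange coupons up (as found); +3.14 or -3.14 = turned over, blue up. Growing angle lifts the front (-x) handle up and over to the rear. Frame 110 mm across the axis, 120 along it, 12 thick; white face with orange coupons, black face with blue; 0.45 kg, balanced; friction 0.1 N m (1.3 N at a handle), stays where left. Cannot turn while the screw is tight
- handle_a (a point): middle of the black handle bar that is in front at the start; turns with the frame, its z is the orange face's normal. Bar parallel to the turning axis, 80 mm from it, 44 mm long, 14 thick, on one 10 mm stem from the frame's edge (55 mm from the axis; gap edge to bar 18 mm). Held by its two ends it can turn between the fingers. The bars pass 14 mm under the shelf board
- handle_b (a point): middle of the other black handle bar, just the same, on the opposite edge of the frame (at the rear, under the shelf, at the start)
- lock_screw (a joint): red wing screw, rad: 0 = tight (start), 1.4 = fully loose, a stop at each end; anticlockwise from above loosens. Steep thread: beyond 0.9 its point is out of the frame's collar and the frame is free. The collar has a V notch for each level position: tightening works within about 7 degrees of level and draws the frame level. About 0.15 N m turns it; it stays where left
- wing (a point): middle of the red wing on the screw's tall upright stem, where to grip it: 258 mm over the bench, above the shelf, at x = 0, y = -98 mm of the stand. Wing 46 mm long, 11 thick, 30 high (241 to 271 mm over the bench). When tight its length lies along the stand's x; the point's x runs along the wing
- white_bottle: small reagent bottle with a green cap, 44 mm across, 85 mm high, standing on the shelf; origin under its middle. Leave alone
- beaker: glass beaker, 56 mm across, 70 mm high; origin under its middle. Leave alone
- blue_bottle: reagent bottle with a blue cap, 56 mm across, 118 mm high; origin under its middle. Leave alone
- pipette: white and blue hand pipette lying on its side, 232 mm long along its y, 56 mm wide, 29 mm high; origin under its middle. Leave alone
- dish: closed petri dish, 90 mm across, 15 mm high; origin under its middle. Leave alone

How it is judged:
On the way, in this order (a step that is already met when the one before it is completed fails the run):
1. the wing screw is loosened while the frame still lies with the orange coupons up (value of joint lock_screw above 1 rad and angle between handle_a's own z axis and vertical below 0.2 rad), for 0.2 s.
2. with the screw loose, the frame is turned over until it lies nearly level, blue coupons up (value of joint lock_screw above 0.8 rad and angle between handle_a's own z axis and vertical above 2.9 rad), for 0.1 s.
At the end, for the whole second after the job is handed in: the frame lies turned over with the blue coupons up, level within 3 degrees (0.05 rad) and still, and the wing screw is tight again (within 0.2 rad of its tight position) (angle between handle_a's own z axis and vertical above 3.09 rad and value of joint lock_screw below 0.2 rad and velocity of joint frame between -0.05 and 0.05 rad/s); the robot touches nothing.
It fails at once if the robot knocks against the lamp shelf with more than 20 N (contact force between any of the arm, the fingers and shelf above 20 N).
It fails at once if one of the other things is moved by more than 30 mm (distance of any of dish, beaker, blue_bottle, pipette, white_bottle from where it was at the start of the episode above 0.03 m).
It also fails if it takes over 72 s, if anything falls off the work surface, if the arm or the gripper's body presses on something with over 40 N, if the wrist force passes 120 N, or if a joint passes its speed limit or range.

### The arm

A 7-joint arm with a two-finger parallel gripper is mounted at the origin on a cart in front of the work surface, level with it; the furniture and walls round the work are solid. World frame = base frame: x ahead of the robot, y to its left, z up, the work surface at z = 0. Lengths are in m, angles in rad, forces in N, time in s.
With the tool pointing down it reaches from about 0.425 to 0.95 m from the base axis. Payload 4.7 kg.
Tool frame: the origin (TCP) lies at the centre of the arm's flange, where the gripper is bolted on; the fingertips stand 182 mm ahead of it and the grasp point (between the pads) lies 164 mm ahead of it (manip.pinch_z is the z of the grasp point in the tool frame, in m); z points along the fingers, y is the line along which they close (so a half turn about z gives the same grasp; the last joint's range is limited). The gripper opens to 87 mm and grips with 3 to 60 N. Pads are 19 mm wide; open, the fingers measure 117 mm over their backs; the gripper's body (75 mm by 190 mm) begins 51 mm behind the grasp point.
Start: joints at [-1.149, 0.469, -0.049, 1.532, 0.024, 1.141, -0.082], TCP at [0.294, 0.608, 0.405] pointing down, gripper open.
Joint ranges: [-2.59, 2.59], [-0.33, 1.99], [-1.39, 1.29], [0.1, 2.45], [-1.04, 4.18], [0.21, 1.99], [-2.66, 2.66]. Speed limits (rad/s): [2.57, 2.57, 3.14, 3.14, 3.14, 3.14, 3.14].

### API

Orientations are given as a unit quaternion [w, x, y, z].
In Python, from plant import manip gives the robot as it stands. The module is installed in compiled form; this text tells all that it offers. Calls block until the motion is done:
- manip.move_to(position, orientation): joint-space move of the TCP to a pose.
- manip.move_straight(position, frame=None, v=0.15): straight line of the TCP; frame=None keeps the orientation; v is the mean speed in m/s.
- manip.move_j(angles): joint-space move.
- manip.command_gripper(opening, grip_force=None): finger opening in m; grip_force is the grip in N (None keeps the last); returns when the fingers have stopped.
- manip.pause(seconds).
- manip.ik(position, orientation): joint angles nearest the present ones, or None.
- manip.snapshot(name): name is "scene" or "side" or "wrist"; returns a dict with "image" (384x512x3 uint8, blue, green, red), "intrinsics" (3x3 intrinsics, pixels), "D" ([k1, k2, p1, p2, k3] as OpenCV has them; the pictures are not rectified), "rvec" (rotation vector, rad) and "tvec" (3), from world to camera coordinates, as OpenCV has them. Camera axes: x right, y down, z forward; pixel columns grow to the right and rows downward; lengths in m; the calibration is good to about 2 mm. A picture is of the moment at which its call begins. There is no depth.
A pose or a line that the arm cannot do raises manip.Unreachable and nothing moves.
- manip.close_job(): hands the job in; it is judged then, once.
Readings, each from a call of its own:
- manip.read_clock(): time.
- manip.read_q(): joint angles.
- manip.read_dq(): joint speeds.
- manip.read_joint_torque(): joint torques, N m.
- manip.read_tool_pos(): TCP position.
- manip.read_tool_rot(): TCP orientation.
- manip.read_wrist_force(): force on the tool from outside, world axes, zero at the start.
- manip.read_torque(): the same for the moment, N m.
- manip.read_grip_width(): finger opening in m.
- manip.read_finger_force(): force on a finger pad.
Only numpy, scipy, OpenCV 4.12 (cv2) and the standard library are available. Lean on these libraries where they do the work, as an engineer would, in place of code of your own. Each camera call takes 0.05 s, during which the arm holds its last target. There are 200 camera calls.

## Working session

There is one attempt and no reset: what is moved stays moved. The work goes in short steps, each a Python script; the robot and the scene stay as the last script left them, time stands still between calls to the robot, and variables do not carry over. Pictures are saved under pics/ and viewed, at most 10 in all, crops included, and the job is handed in when it is done.

```bash
mkdir -p pics; ls
python3 - <<'E'
from plant import manip
import cv2,numpy as np
a=[manip.snapshot(n) for n in("scene","side")]
for n,s in zip(("scene","side"),a):
    cv2.imwrite(f"pics/{n}0.png",s["image"]); 
    R=cv2.Rodrigues(s["rvec"])[0]; print(n,-R.T@np.ravel(s["tvec"]),R[2],s["intrinsics"][0][0])
cv2.imwrite("pics/both0.png",np.hstack([s["image"] for s in a])[:, :])
print(manip.read_clock(),manip.pinch_z, manip.read_tool_rot(),manip.read_tool_pos())
E
```

```text
pics
scene [0.2232242  0.34150104 0.79496992] [ 0.31848312 -0.58435586 -0.74638913] 356.65138363601176
side [0.60481639 0.39258471 1.20600144] [-0.08103936 -0.46072539 -0.88383524] 438.2174196732337
0.1 0.1635 [-1.59908153e-04  2.23470738e-01  9.74710221e-01 -8.87866174e-04] [0.29397571 0.60739057 0.40377932]
```

View pics/scene0.png

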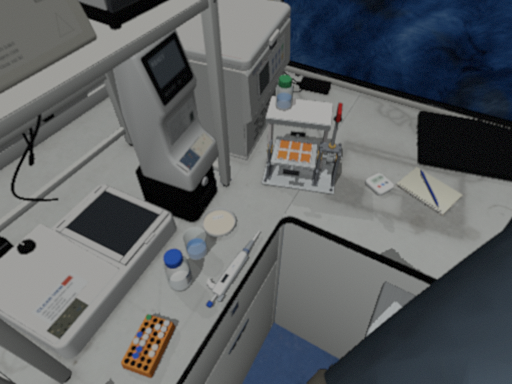

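View pics/side0.png

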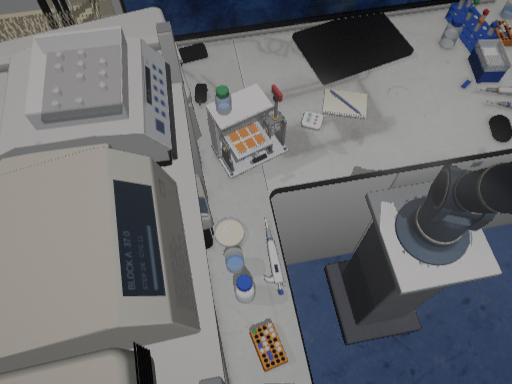

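The scene view shows the stand at about (300,150), with the red wing at (339,112). In the side view the stand is at (245,135), the wing at (277,93) and the front handle near (262,158). I'll zoom in to get the corners.

```bash
cat > h.py <<'E'
import cv2,numpy as np
from plant import manip
def ray(s,px):
    K=np.array(s["intrinsics"]);R=cv2.Rodrigues(np.array(s["rvec"]))[0]
    u=cv2.undistortPoints(np.array([[px]],float),K,np.array(s["D"])).ravel()
    d=R.T@np.r_[u,1]; return -R.T@np.ravel(s["tvec"]), d/np.linalg.norm(d)
def plane(s,px,z):
    o,d=ray(s,px); return o+d*(z-o[2])/d[2]
def tri(s1,p1,s2,p2):
    (a,d),(b,e)=ray(s1,p1),ray(s2,p2)
    t=np.linalg.lstsq(np.c_[d,-e],b-a,rcond=None)[0]
    p,q=a+t[0]*d,b+t[1]*e; return (p+q)/2,np.linalg.norm(p-q)
def proj(s,P):
    return cv2.projectPoints(np.atleast_2d(P).astype(float),np.array(s["rvec"]),np.array(s["tvec"]),np.array(s["intrinsics"]),np.array(s["D"]))[0][:,0]
def mask(im,lo,hi): return cv2.inRange(cv2.cvtColor(im,cv2.COLOR_BGR2HSV),lo,hi)
def red(im): return mask(im,(0,150,60),(5,255,255))|mask(im,(172,130,60),(180,255,255))
def blobs(m,amin=8):
    n,l,st,c=cv2.connectedComponentsWithStats(m)
    return [(st[i][4],c[i].round(1).tolist()) for i in range(1,n) if st[i][4]>=amin]
E
python3 - <<'E'
from h import *
a=[manip.snapshot(n) for n in("scene","side")]
for s in a:
    print("red",blobs(red(s["image"]))); print("or",blobs(mask(s["image"],(6,130,100),(20,255,255))))
c1=cv2.resize(a[0]["image"][65:200,250:360],None,fx=4,fy=4,interpolation=cv2.INTER_CUBIC)
c2=cv2.resize(a[1]["image"][75:180,195:300],None,fx=4,fy=4,interpolation=cv2.INTER_CUBIC)
o=np.zeros((540,860,3),np.uint8);o[:540,:440]=c1;o[:420,440:860]=c2
cv2.imwrite("pics/z0.png",o[:,:800])
E
```

```text
red [(np.int32(67), [338.8, 112.9]), (np.int32(15), [66.1, 280.5])]
or [(np.int32(54), [284.1, 143.7]), (np.int32(52), [295.3, 145.4]), (np.int32(54), [306.5, 146.7]), (np.int32(51), [282.0, 154.1]), (np.int32(52), [293.5, 155.6]), (np.int32(53), [305.0, 157.2]), (np.int32(113), [149.8, 322.1]), (np.int32(709), [145.3, 353.9])]
red [(np.int32(23), [485.3, 11.8]), (np.int32(10), [278.3, 92.4])]
or [(np.int32(19), [481.4, 19.9]), (np.int32(19), [497.9, 33.0]), (np.int32(10), [509.6, 33.2]), (np.int32(72), [506.4, 40.7]), (np.int32(48), [252.2, 128.3]), (np.int32(59), [242.9, 132.3]), (np.int32(61), [233.5, 136.3]), (np.int32(56), [259.2, 138.2]), (np.int32(59), [249.7, 142.4]), (np.int32(61), [240.4, 146.7]), (np.int32(494), [268.5, 348.7]), (np.int32(11), [266.1, 326.1])]
```

View pics/z0.png

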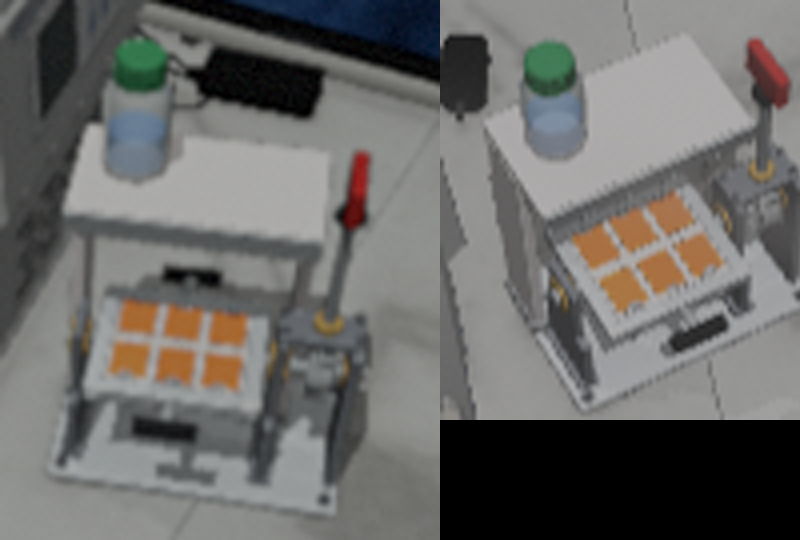

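The zoom shows two rows of three coupons. The front bar is at about (291,172) in the scene view and (262,158) in the side view. The wing is red, above the shelf's right end. I'll triangulate the coupons and the wing.

Run:
```python
from h import *
a,b=[manip.snapshot(n) for n in("scene","side")]
A=[(284.1,143.7),(295.3,145.4),(306.5,146.7),(282,154.1),(293.5,155.6),(305,157.2)]
B=[(233.5,136.3),(242.9,132.3),(252.2,128.3),(240.4,146.7),(249.7,142.4),(259.2,138.2)]
P=[]
for p,q in zip(A,B):
    X,e=tri(a,p,b,q);P.append(X);print(X.round(4),round(e,4))
P=np.array(P);c=P.mean(0);print("c",c)
for s,L in((a,A),(b,B)):print(np.mean([plane(s,p,.1115) for p in L],0))
Q=np.array([(plane(a,p,.1115)+plane(b,q,.1115))/2 for p,q in zip(A,B)])
c=Q.mean(0); y=(Q[0]+Q[3]-Q[2]-Q[5])/2; x=(Q[:3]-Q[3:]).mean(0)
print("y yaw",np.degrees(np.arctan2(-y[0],y[1])),"x yaw",np.degrees(np.arctan2(x[1],x[0])),np.linalg.norm(x),np.linalg.norm(y)/2)
th=np.arctan2(-y[0],y[1]);R=np.array([[np.cos(th),-np.sin(th)],[np.sin(th),np.cos(th)]])
print("c",c,"wing pred",c[:2]+R@[0,-.098], "seen",tri(a,(338.8,112.9),b,(278.3,92.4)),plane(a,(338.8,112.9),.258))
for n,v,z in(("bl",[-.067,.107],.01),("br",[-.067,-.107],.01),("fa",[-.08,0],.105),("shL",[-.013,.084],.222),("shR",[-.013,-.084],.222)):
    X=np.r_[c[:2]+R@v,z];print(n,X.round(4),(4*(proj(a,X)-[250,65])).round(),(4*(proj(b,X)-[195,75])+[440,0]).round())
m=cv2.inRange(cv2.cvtColor(a["image"],cv2.COLOR_BGR2HSV),(50,120,40),(85,255,255));print(blobs(m))
for yaw in(0,):print(manip.read_q())
```

```text
[ 0.5272 -0.368   0.1082] 0.0003
[ 0.4965 -0.3779  0.1073] 0.0006
[ 0.4659 -0.3865  0.1088] 0.0014
[ 0.5132 -0.3269  0.1079] 0.0002
[ 0.4829 -0.3375  0.1073] 0.0002
[ 0.4521 -0.3465  0.1082] 0.0002
c [ 0.48965982 -0.35721533  0.10792292]
[ 0.48820597 -0.35384939  0.1115    ]
[ 0.49014883 -0.35455153  0.1115    ]
y yaw -72.33011515621267 x yaw -71.21207817539342 0.042887350156879674 0.03192282792289707
c [ 0.4891774  -0.35420046  0.1115    ] wing pred [ 0.39580093 -0.38394663] seen (array([ 0.39324863, -0.38386352,  0.25726603]), np.float64(0.004542485123752926)) [ 0.39384533 -0.37974093  0.258     ]
bl [ 0.5708 -0.2579  0.01  ] [[  8. 484.]] [[567. 442.]]
br [ 0.3669 -0.3228  0.01  ] [[302. 529.]] [[806. 330.]]
fa [ 0.4649 -0.278   0.105 ] [[160. 428.]] [[698. 333.]]
shL [ 0.5653 -0.3163  0.222 ] [[ 58. 210.]] [[544. 219.]]
shR [ 0.4052 -0.3673  0.222 ] [[321. 244.]] [[758. 126.]]
[(np.int32(124), [284.7, 81.0]), (np.int32(13), [148.4, 316.6])]
[-1.14894545  0.46891594 -0.04860448  1.53288807  0.02410434  1.14100537
 -0.08229172]
```

```bash
cat >> h.py <<'E'
C=np.array([.4892,-.3545]); YAW=np.radians(-72.3)
def setc(c,y):
    global C,YAW; C=np.array(c);YAW=y
def RS(): return np.array([[np.cos(YAW),-np.sin(YAW),0],[np.sin(YAW),np.cos(YAW),0],[0,0,1]])
def w(p): return RS()@np.array(p,float)+np.r_[C,0]
def st(p): return RS().T@(np.array(p)-np.r_[C,0])
from scipy.spatial.transform import Rotation as Ro
def pose(p,L=0,flip=1,d=None,rot=0):
    "stand-frame point p at distance d ahead of TCP; lean L deg; rot rad about vertical"
    d=manip.pinch_z if d is None else d
    l=np.radians(L); z=np.array([np.sin(l),0,-np.cos(l)]); y=np.array([0,flip,0.])
    M=Ro.from_euler('z',rot).as_matrix()@np.c_[np.cross(y,z),y,z]
    M=RS()@M; q=Ro.from_matrix(M).as_quat()
    return w(p)-d*M[:,2], [q[3],q[0],q[1],q[2]]
def arc(t,r=.08): t=np.radians(t); return np.array([-r*np.cos(t),0,.105+r*np.sin(t)])
E
python3 - <<'E'
from h import *
a=manip.snapshot("scene")
for n,px,z in(("green",(284.7,79),.307),("dish",(220,222),.015),("beaker",(196,232),.07),("bluecap",(173,260),.118),("cyc",(185,215),0),("inst",(65,360),0),("rail",(225,185),0),("inst2",(245,158),0)):
    P=plane(a,px,z);print(n,P.round(3),st(P).round(3))
f=lambda q:None if q is None else np.round(q,2)
for fl in(1,-1):
    for r in(0,.7,1.4):print("wing",fl,r,f(manip.ik(*pose([0,-.098,.258],0,fl,rot=r))))
    for L in(30,45,55,60):
        for p in(arc(0),arc(75),arc(-55),[.009,0,.129]):print(L,fl,p.round(3) if hasattr(p,'round') else p,f(manip.ik(*pose(p,L,fl))))
E
```

```text
green [ 0.544 -0.377  0.307] [0.038 0.045 0.307]
dish [ 0.58  -0.1    0.015] [-0.215  0.163  0.015]
beaker [ 0.589 -0.016  0.07 ] [-0.292  0.198  0.07 ]
bluecap [0.565 0.09  0.118] [-0.4    0.208  0.118]
cyc [ 0.684 -0.082  0.   ] [-0.201  0.268  0.   ]
inst [0.673 0.333 0.   ] [-0.599  0.384  0.   ]
rail [ 0.647 -0.229  0.   ] [-0.071  0.189  0.   ]
inst2 [ 0.654 -0.358  0.   ] [0.053 0.156 0.   ]
wing 1 0 [-0.08  0.37  1.01  1.85 -0.35  1.12  1.37]
wing 1 0.7 [-0.12  0.39  1.08  1.85 -0.38  1.13  2.1 ]
wing 1 1.4 [ 1.19  0.31 -0.62  1.78  0.2   1.11  2.22]
30 1 [-0.08   0.     0.105] [-0.04  0.37  0.32  2.24  0.92  0.42 -0.28]
30 1 [-0.021  0.     0.182] [-0.15  0.3   0.57  2.12  0.53  0.48  0.25]
30 1 [-0.046  0.     0.039] [ 0.    0.53  0.35  2.23  1.19  0.27 -0.55]
30 1 [0.009, 0, 0.129] [0.05 0.41 0.41 2.11 0.66 0.38 0.12]
45 1 [-0.08   0.     0.105] [-0.49  0.52  0.72  2.35  1.51  0.37 -1.02]
45 1 [-0.021  0.     0.182] [-0.54  0.43  0.95  2.25  1.09  0.32 -0.41]
45 1 [-0.046  0.     0.039] [-0.31  0.68  0.6   2.33  1.93  0.36 -1.47]
45 1 [0.009, 0, 0.129] [-0.3   0.52  0.73  
[... 1147 characters left out ...]
  0.16 2.22 1.34 0.63 2.54]
45 -1 [-0.046  0.     0.039] [0.01 0.59 0.19 2.31 1.8  0.6  1.88]
45 -1 [0.009, 0, 0.129] [0.11 0.42 0.2  2.21 1.54 0.55 2.34]
55 -1 [-0.08   0.     0.105] [-0.04  0.5   0.07  2.37  1.69  0.87  1.89]
55 -1 [-0.021  0.     0.182] [0.06 0.35 0.1  2.28 1.61 0.79 2.21]
55 -1 [-0.046  0.     0.039] [-0.03  0.68  0.15  2.34  1.89  0.83  1.68]
55 -1 [0.009, 0, 0.129] [0.09 0.48 0.14 2.27 1.79 0.75 2.02]
60 -1 [-0.08   0.     0.105] [-0.07  0.55  0.06  2.39  1.74  0.97  1.8 ]
60 -1 [-0.021  0.     0.182] [0.06 0.39 0.08 2.31 1.7  0.89 2.08]
60 -1 [-0.046  0.     0.039] [-0.06  0.73  0.15  2.35  1.91  0.93  1.6 ]
60 -1 [0.009, 0, 0.129] [0.08 0.52 0.12 2.29 1.86 0.86 1.91]
```

Run:
```python
from h import *
manip.move_j([-1.149,.2,0,1.85,0,1.09,-.08]); print(manip.read_tool_pos())
manip.move_j([.7,.2,0,1.85,0,1.09,-.9]); print(manip.read_tool_pos())
for fl in(1,-1):
  for r in(0,.7,1.45):print(fl,r,manip.ik(*pose([0,-.098,.258],0,fl,rot=r)))
fl=-1
p,q=pose([0,-.098,.36],0,fl)
manip.move_to(p,q); print(manip.read_q().round(2),manip.read_clock())
s=manip.snapshot("wrist");cv2.imwrite("pics/w1.png",s["image"])
print(blobs(red(s["image"]),40), "pred",proj(s,w([0,-.098,.271])))
```

```text
[0.25314097 0.461433   0.43369479]
[ 0.40122339 -0.34378156  0.43526625]
1 0 [ 0.9022618   0.26660034 -0.25350108  1.79753038  0.07471773  1.08675399
  0.93145829]
1 0.7 [ 0.98240938  0.27594822 -0.35242005  1.79299442  0.10620634  1.09115127
  1.6020677 ]
1 1.45 [ 1.55390012  0.49643671 -1.17028604  1.76475648  0.48763252  1.21141108
  2.00637822]
-1 0 [ 0.56241407  0.25071943  0.15990184  1.81701489 -0.04486888  1.077347
 -2.09400804]
-1 0.7 [ 0.63999174  0.25120574  0.06566131  1.81259886 -0.01850989  1.07837834
 -1.4203201 ]
-1 1.45 [ 0.71637656  0.25347664 -0.02698842  1.80821116  0.00767286  1.0800055
 -0.69603571]
[ 0.57  0.18  0.15  1.67 -0.03  1.29 -2.11] 5.0833
[(np.int32(544), [252.0, 198.5])] pred [[252.8799433  200.89338931]]
```

View pics/w1.png

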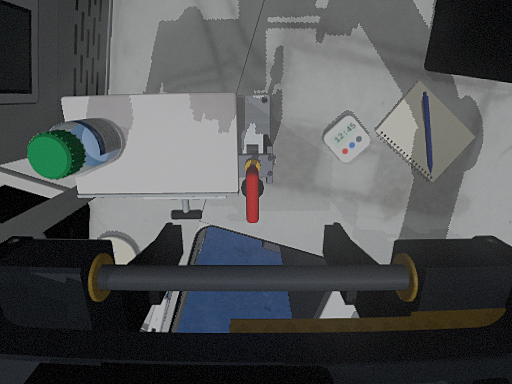

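The wrist view shows the red wing at (252,198), against a predicted (253,201). The shelf's front-right corner is at about (240,193), and the front handle is visible at (186,214). I'll check those two points, then grip the wing and loosen it.

```bash
cat >> h.py <<'E'
def follow(poses,v=.1):
    for p,q in poses: manip.move_straight(p,q,v=v)
E
python3 - <<'E'
from h import *
s=manip.snapshot("wrist")
for px,z in(((240,193),.222),((77,196),.222),((186,214),.112),((252,198.5),.271)):print(st(plane(s,px,z)).round(4))
manip.move_straight(pose([0,-.098,.258],0,-1)[0],v=.1)
manip.command_gripper(0.0,25); print("width",manip.read_grip_width(),manip.read_wrist_force())
for r in np.linspace(0,1.4,9)[1:]:
    manip.move_straight(*pose([0,-.098,.258],0,-1,rot=r),v=.1)
    print(round(r,2),manip.read_wrist_force().round(1),manip.read_torque().round(2),manip.read_tool_pos().round(3))
print(manip.read_clock())
E
```

```text
[-0.009  -0.0849  0.222 ]
[-0.0122  0.0856  0.222 ]
[-0.0769 -0.001   0.112 ]
[ 0.002  -0.0972  0.271 ]
width 0.01790802402097909 [-1.1067443  -1.39506301 -0.04645321]
0.18 [-1.7  0.1  0.4] [-0.02  0.53 -0.12] [ 0.395 -0.385  0.422]
0.35 [-2.6  0.1  1.4] [-0.11  0.8  -0.09] [ 0.395 -0.385  0.422]
0.52 [-4.5 -1.6  1.9] [-0.29  1.03 -0.14] [ 0.395 -0.385  0.422]
0.7 [-4.5 -1.7  1.3] [-0.47  1.26 -0.11] [ 0.395 -0.385  0.422]
0.88 [-5.5 -1.9  1.7] [-0.5   1.32 -0.09] [ 0.395 -0.385  0.422]
1.05 [-5.6 -2.9  1. ] [-0.62  1.27 -0.09] [ 0.395 -0.385  0.422]
1.22 [-4.9 -3.1  1.8] [-0.74  1.27 -0.08] [ 0.395 -0.385  0.422]
1.4 [-4.6 -3.7  1.5] [-0.85  1.28 -0.05] [ 0.395 -0.385  0.422]
10.0833
```

Run:
```python
from h import *
print(manip.read_grip_width(),manip.read_finger_force())
manip.move_straight(*pose([0,-.098,.258],0,-1,rot=1.47),v=.1)
print(manip.read_torque().round(2))
manip.command_gripper(.06); manip.pause(.1)
manip.move_straight(pose([0,-.098,.37],0,-1,rot=1.47)[0],v=.2)
print(manip.read_torque().round(2))
s=manip.snapshot("wrist");m=red(s["image"]);P=np.argwhere(m)[:,::-1]
Q=np.array([st(plane(s,p,.271))[:2] for p in P.tolist()]);_,V=cv2.PCACompute(Q.astype(np.float32),None)
print(len(P),Q.mean(0),np.degrees(np.arctan2(V[0][1],V[0][0])),np.ptp(Q@V.T,axis=0))
cv2.imwrite("pics/w2.png",s["image"])
print(manip.read_q().round(2),manip.read_clock())
```

```text
0.017331473645910846 21.097143252845854
[-0.9   1.38 -0.11]
[-0.01  0.16 -0.03]
75 [ 0.00232076 -0.09546558] 84.3125 [0.05737756 0.01265468]
[ 0.76  0.18 -0.07  1.65  0.01  1.32 -0.68] 12.1583
```

View pics/w2.png

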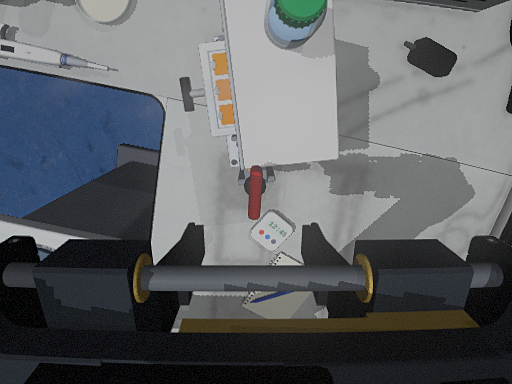

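The wing now lies along the stand's y, about 84° from where it started, so the screw is fully loose. The front handle is visible at (186,94). Next I'll approach the handle with a leaning tool.

Run:
```python
from h import *
for fl in(1,-1):
  for L in (30,45):
    for p in([-.2,0,.27],[-.13,0,.155],arc(0),arc(40),arc(75)):
        q=manip.ik(*pose(p,L,fl)); print(fl,L,np.round(p,3),None if q is None else q.round(2))
```

```text
1 30 [-0.2   0.    0.27] [ 0.4   0.02 -0.45  2.16  0.66  0.93 -0.13]
1 30 [-0.13   0.     0.155] [ 0.4   0.24 -0.33  2.23  0.96  0.7  -0.36]
1 30 [-0.08   0.     0.105] [ 0.37  0.36 -0.18  2.22  1.12  0.58 -0.45]
1 30 [-0.061  0.     0.156] [ 0.46  0.29 -0.23  2.16  0.95  0.64 -0.22]
1 30 [-0.021  0.     0.182] [ 0.53  0.29 -0.23  2.08  0.88  0.65 -0.06]
1 45 [-0.2   0.    0.27] [ 0.27  0.06 -0.49  2.25  0.99  1.04 -0.53]
1 45 [-0.13   0.     0.155] [ 0.26  0.3  -0.33  2.33  1.35  0.88 -0.85]
1 45 [-0.08   0.     0.105] [ 0.23  0.42 -0.17  2.32  1.55  0.78 -0.98]
1 45 [-0.061  0.     0.156] [ 0.31  0.33 -0.21  2.27  1.42  0.77 -0.77]
1 45 [-0.021  0.     0.182] [ 0.38  0.3  -0.19  2.2   1.38  0.73 -0.62]
-1 30 [-0.2   0.    0.27] None
-1 30 [-0.13   0.     0.155] [ 1.08  0.48 -1.17  2.2   1.22  1.03  2.59]
-1 30 [-0.08   0.     0.105] [-0.61  0.62  1.12  2.27 -0.53  0.26 -2.02]
-1 30 [-0.061  0.     0.156] [-0.62  0.49  1.14  2.21 -0.14  0.35 -2.32]
-1 30 [-0.021  0.     0.182] [-0.54  0.48  1.14  2.13 -0.17  0.41 -2.23]
-1 45 [-0.2   0.    0.27] [ 0.92  0.16 -1.2   2.23  1.08  1.15  2.55]
-1 45 [-0.13   0.     0.155] [ 0.93  0.57 -1.17  2.3   1.49  1.3   2.26]
-1 45 [-0.08   0.     0.105] [-0.49  0.52  0.72  2.35  1.51  0.37  2.12]
-1 45 [-0.061  0.     0.156] [ 0.66  0.38 -0.62  2.25  1.48  0.92  2.37]
-1 45 [-0.021  0.     0.182] [ 0.89  0.41 -0.81  2.18  1.48  0.96  2.5 ]
```

```bash
sed -i 's/^C=np.array.*;/C=np.array([.4898,-.3564]);/' h.py
python3 - <<'E'
from h import *
manip.move_to(*pose([-.2,0,.27],45,1)); manip.command_gripper(.07)
print(manip.read_tool_pos(),manip.read_clock())
s=manip.snapshot("wrist");print("pred bar",proj(s,w([-.08,0,.112])),proj(s,w([-.08,.022,.112])),proj(s,w([-.08,-.022,.112])))
m=cv2.inRange(s["image"],(0,0,0),(50,50,50));P=proj(s,w([-.08,0,.112]))[0].astype(int)
n,l,stt,c=cv2.connectedComponentsWithStats(m)
for i in range(1,n):
    if stt[i][4]>60 and np.hypot(*(c[i]-P))<60: print(stt[i],c[i],st(plane(s,c[i],.112)))
cv2.imwrite("pics/w3.png",s["image"])
E
```

```text
[ 0.39389995 -0.05597107  0.38568048] 13.6417
pred bar [[252.00456997 146.92335977]] [[270.78932484 146.90328148]] [[233.2231455  146.96463363]]
```

View pics/w3.png

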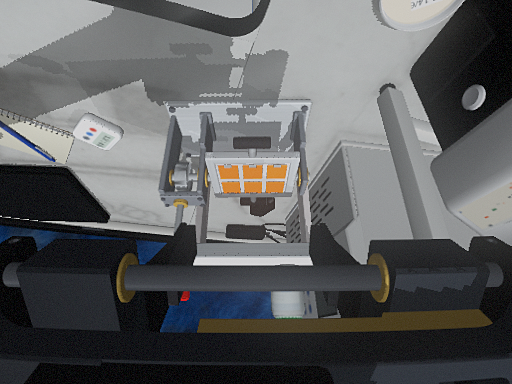

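The bar is at (252,143), centred laterally on the prediction and level. I'll grip it and lift along the arc.

Run:
```python
from h import *
L=45
manip.move_straight(*pose(arc(0)+[-.045,0,.045],L),v=.2)
manip.move_straight(*pose(arc(0),L),v=.08)
f0=manip.read_wrist_force();print(f0.round(1))
manip.command_gripper(.03,15);manip.pause(.2);print("w",manip.read_grip_width(),manip.read_finger_force())
for t in range(8,80,8):
    manip.move_straight(*pose(arc(t),L),v=.09)
    print(t,(manip.read_wrist_force()).round(1),round(manip.read_grip_width(),4))
print(manip.read_clock())
s=manip.snapshot("side");cv2.imwrite("pics/s4.png",cv2.resize(s["image"][60:200,180:320],None,fx=4,fy=4))
```

```text
[-0.1  0.1 -0.1]
w 0.04347107045847705 14.974030992016196
8 [-5.3  0.4  0.6] 0.0435
16 [-6.2  1.4  0.8] 0.0439
24 [-6.7  1.8  1.6] 0.0442
32 [-6.6  2.3  3. ] 0.0435
40 [-5.2  1.5  4. ] 0.0435
48 [-5.5  0.7  2.8] 0.0436
56 [-4.9 -0.2  1.7] 0.0436
64 [-4.6 -1.6  1.7] 0.0437
72 [-4.8 -2.2  0.2] 0.0435
18.75
```

View pics/s4.png

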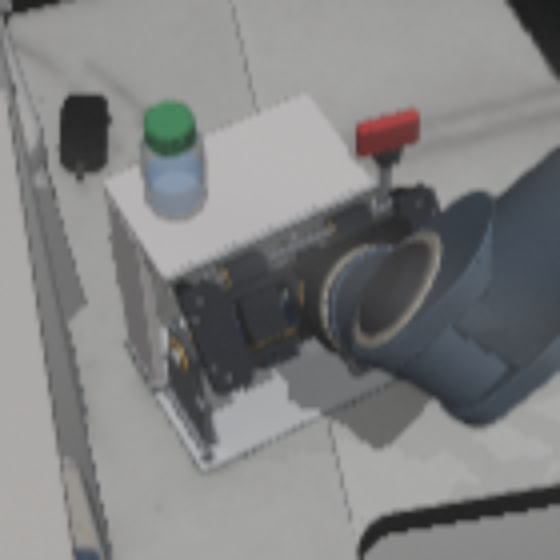

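The handle is at about 72° and the gripper is clear of the shelf edge. Next I'll release, back out, close the fingers and push the black face over.

```bash
cat >> h.py <<'E'
def tip(t,L,r=.032):
    a,l=np.radians([t,L]); u=np.array([-np.cos(a),0,np.sin(a)]);n=np.array([-np.sin(a),0,-np.cos(a)])
    return np.array([0,0,.105])+r*u+.006*n-.0095*np.array([np.cos(l),0,np.sin(l)])
E
python3 - <<'E'
from h import *
L=45
manip.move_straight(*pose(arc(76),L),v=.09)
manip.command_gripper(.065);manip.pause(.1)
manip.move_straight(*pose(arc(76)+[-.065,0,.065],L),v=.2)
manip.command_gripper(0,20)
L=55
manip.move_straight(*pose(tip(60,L)+[-.05,0,.02],L,d=.182),v=.2)
print(manip.read_wrist_force().round(1),manip.read_clock())
for t in range(65,127,6):
    manip.move_straight(*pose(tip(t,L),L,d=.182),v=.07)
    print(t,manip.read_wrist_force().round(1))
manip.move_straight(*pose(tip(125,L)+[-.1,0,.07],L,d=.182),v=.2)
manip.move_straight(*pose([-.2,0,.24],45),v=.25)
print(manip.read_clock(),manip.read_wrist_force().round(1))
s=manip.snapshot("wrist");cv2.imwrite("pics/w5.png",s["image"])
for t in(100,110,120,130,140):print(t,proj(s,w(arc(t+180))).round(),proj(s,w(arc(t+180,.055))).round())
E
```

```text
[ 0.1 -0.5  0.2] 22.45
65 [0.4 0.6 0.3]
71 [ 0.6  0.3 -1.4]
77 [-0.1  2.2 -1.8]
83 [ 0.   3.4 -1.5]
89 [-0.   1.8 -1.4]
95 [ 1.3  1.8 -1.2]
101 [ 0.5  1.5 -0.1]
107 [-0.2  0.9 -0.5]
113 [-0.3  0.7  0.5]
119 [ 0.2 -0.7  0.4]
125 [-0.5  0.8  1.7]
27.1667 [-0.2  0.2 -0.4]
100 [[253. 142.]] [[253. 158.]]
110 [[253. 139.]] [[253. 156.]]
120 [[253. 136.]] [[253. 155.]]
130 [[253. 136.]] [[253. 155.]]
140 [[253. 137.]] [[253. 156.]]
```

View pics/w5.png

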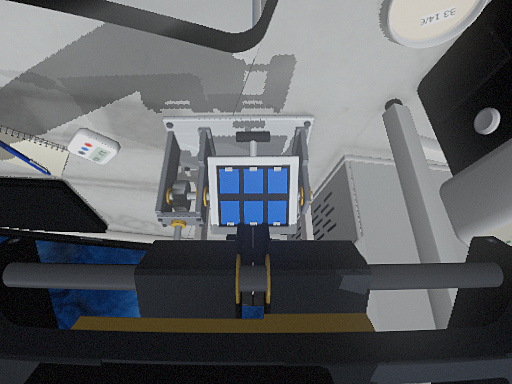

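The wrist view shows the frame past vertical with the blue face towards the camera. The lower bar is at about (253,136) and the coupon rows are near rows 179 and 208. I'll work out the angle from the rows.

Run:
```python
from h import *
s=manip.snapshot("wrist")
m=mask(s["image"],(105,150,120),(125,255,255));m[:150]=0;m[235:]=0;m[:,:200]=0;m[:,310:]=0
print(blobs(m,60))
for t in(105,115,125,135):
    a=np.radians(t);n=np.array([-np.sin(a),0,-np.cos(a)])*.0065
    print(t,[proj(s,w(arc(t+o,.0214)+n)).round(1).tolist() for o in(180,0)])
```

```text
[(np.int32(461), [229.5, 181.5]), (np.int32(470), [253.5, 181.4]), (np.int32(472), [277.6, 181.6]), (np.int32(412), [230.2, 211.6]), (np.int32(432), [253.9, 211.9]), (np.int32(424), [277.0, 211.7])]
105 [[[253.4, 179.0]], [[253.4, 210.1]]]
115 [[[253.4, 179.4]], [[253.4, 211.1]]]
125 [[[253.4, 180.2]], [[253.4, 211.6]]]
135 [[[253.4, 181.6]], [[253.4, 211.6]]]
```

Run:
```python
from h import *
s=manip.snapshot("wrist");im=s["image"][100:250,150:340].copy();im=cv2.resize(im,None,fx=4,fy=4,interpolation=cv2.INTER_CUBIC)
for y,c in((-.07,(0,0,255)),(.07,(0,160,0))):
  for x in(-.06,-.04,-.02,0):
    for z in(.01,.05,.09,.13):
      p=(proj(s,w([x,y,z]))[0]-[150,100])*4+2
      cv2.circle(im,tuple(int(v) for v in p),3,c,-1)
      if y<0: cv2.putText(im,f"{int(-x*1000)},{int(z*1000)}",(int(p[0])-60,int(p[1])),0,.35,(255,0,255),1)
cv2.imwrite("pics/w6.png",im)
```

```text
(no output)
```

View pics/w6.png

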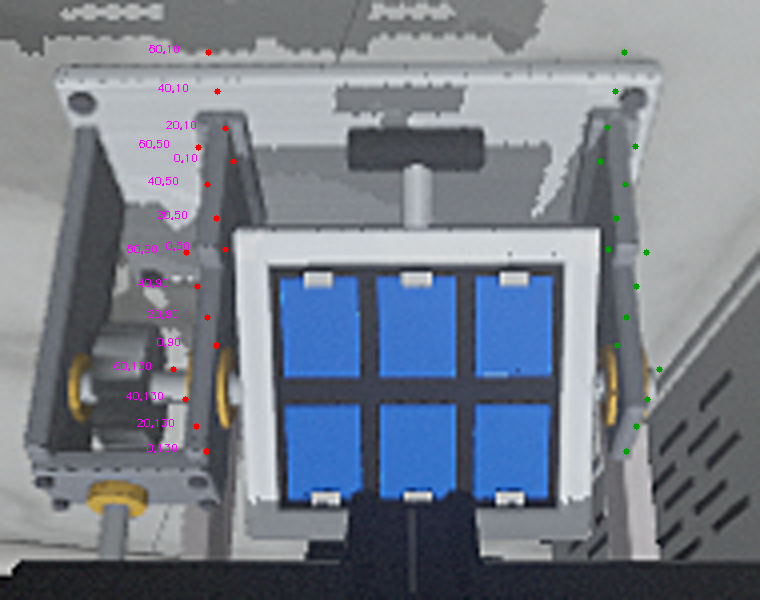

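The cheeks start at about x = -30 mm, so the gripper body, at x < -60 mm, clears them. The lower bar is free in front at (253,137). I'll grip it and lift to level.

Run:
```python
from h import *
L=45
manip.command_gripper(.07)
manip.move_straight(*pose(arc(310)+[-.05,0,.05],L),v=.25)
manip.move_straight(*pose(arc(310),L),v=.08)
print(manip.read_wrist_force().round(1))
manip.command_gripper(.03,15);manip.pause(.2);print("w",manip.read_grip_width(),manip.read_finger_force(),manip.read_wrist_force().round(1))
for t in list(range(318,360,8))+[360]:
    manip.move_straight(*pose(arc(t),L),v=.08)
    print(t,manip.read_wrist_force().round(1),round(manip.read_grip_width(),4))
manip.pause(.3)
manip.command_gripper(.07);manip.pause(.1)
manip.move_straight(*pose([-.2,0,.25],L),v=.2)
s=manip.snapshot("wrist");b=manip.snapshot("scene")
for im in(s,b):
    m=mask(im["image"],(100,120,80),(125,255,255));X=proj(im,w([0,0,.111]))[0]
    g=[c for a,c in blobs(m,15) if np.hypot(*(np.array(c)-X))<50];print(g)
    for px in g: print(st(plane(im,px,.1115)).round(4))
print(manip.read_clock())
```

```text
[-0.8 -1.3  0.3]
w 0.04336051649020306 14.992629624903202 [-2.9 -0.5  1.1]
318 [-4.3 -2.   0.4] 0.0435
326 [-5.6 -2.3  0.7] 0.0434
334 [-5.5 -1.3  1.6] 0.0437
342 [-4.9 -2.4  1.4] 0.0436
350 [-4.7 -3.2  0.5] 0.0437
358 [-5.1 -3.2  1.1] 0.0438
360 [-3.7 -2.8 -0.2] 0.0433
[[228.7, 186.6], [252.9, 186.4], [277.4, 186.4], [231.0, 199.2], [253.5, 198.9], [275.6, 198.7]]
[-0.0195 -0.0319  0.1115]
[-0.0201  0.      0.1115]
[-0.0201  0.0324  0.1115]
[ 0.0188 -0.0315  0.1115]
[0.0178 0.0009 0.1115]
[0.0171 0.0325 0.1115]
[]
35.6583
```

Run:
```python
from h import *
s=manip.snapshot("wrist")
for t in(168,172,176,180,184,188):
    a=np.radians(t);n=np.array([-np.sin(a),0,-np.cos(a)])*.0065
    print(t,[proj(s,w(arc(t+o,.0214)+n)).round(1)[0].tolist() for o in(180,0)])
i=cv2.imread("pics/w3.png");print(blobs(mask(i,(6,130,100),(20,255,255)),60))
# edges of frame/bar: row profile along column through bar
print(s["image"][135:215:1,262].mean(1).astype(int).tolist())
```

```text
168 [[253.0, 182.7], [253.0, 202.4]]
172 [[253.0, 183.8], [253.0, 201.7]]
176 [[253.0, 185.0], [253.0, 201.0]]
180 [[253.0, 186.1], [253.0, 200.2]]
184 [[253.0, 187.3], [253.0, 199.4]]
188 [[253.0, 188.5], [253.0, 198.5]]
[(np.int32(240), [252.1, 171.9]), (np.int32(227), [276.1, 171.4]), (np.int32(231), [228.5, 172.3]), (np.int32(190), [230.9, 187.0]), (np.int32(188), [252.7, 186.8]), (np.int32(186), [274.3, 186.7])]
[125, 128, 125, 126, 125, 120, 124, 123, 127, 121, 123, 122, 125, 127, 122, 121, 122, 135, 144, 91, 58, 62, 61, 69, 69, 73, 69, 70, 73, 70, 69, 66, 104, 161, 163, 157, 160, 166, 166, 123, 202, 194, 187, 195, 120, 64, 130, 123, 118, 118, 121, 122, 116, 124, 121, 126, 127, 101, 68, 57, 131, 125, 122, 128, 129, 107, 100, 97, 93, 79, 139, 129, 129, 72, 51, 59, 60, 58, 55, 78]
```

The rows are 12.5 px apart, so the frame is at about 183°, inside the notch range. Now I'll tighten the screw.

Run:
```python
from h import *
W=[0,-.098,.258]
manip.move_to(*pose([0,-.098,.37],0,-1,rot=1.4)); print(manip.read_q().round(2),manip.read_clock())
manip.move_straight(pose(W,0,-1,rot=1.4)[0],v=.12)
manip.command_gripper(0,30);print("w",manip.read_grip_width())
for r in np.r_[np.linspace(1.4,0,9)[1:],-.06]:
    manip.move_straight(*pose(W,0,-1,rot=r),v=.1)
    print(round(r,2),manip.read_wrist_force().round(1),manip.read_torque().round(2))
manip.command_gripper(.06);manip.pause(.1)
manip.move_straight(pose([0,-.098,.37],0,-1,rot=-.06)[0],v=.2)
s=manip.snapshot("wrist");m=red(s["image"]);m[240:]=0;P=np.argwhere(m)[:,::-1]
Q=np.array([st(plane(s,p,.271))[:2] for p in P.tolist()]);_,V=cv2.PCACompute(Q.astype(np.float32),None)
print(len(P),Q.mean(0),np.degrees(np.arctan2(V[0][1],V[0][0])),np.ptp(Q@V.T,axis=0))
cv2.imwrite("pics/w7.png",s["image"]);print(manip.read_clock())
for n in("scene","side"):
    im=manip.snapshot(n);X=proj(im,w([0,0,.111]))[0]
    g=[c for a,c in blobs(mask(im["image"],(100,120,60),(125,255,255)),12) if np.hypot(*(np.array(c)-X))<30]
    print(n,g,[st(plane(im,p,.1115)).round(4).tolist() for p in g])
```

```text
[ 0.73  0.18 -0.04  1.64  0.01  1.32 -0.74] 36.7
w 0.01759102508436565
1.22 [-0.5  2.7  0.5] [0.54 0.42 0.08]
1.05 [-1.1  1.8  2. ] [0.59 0.42 0.07]
0.88 [-2.5  2.6  2.5] [0.66 0.47 0.04]
0.7 [-1.5  3.6  1.5] [0.78 0.51 0.07]
0.52 [-2.1  3.7  2.1] [0.81 0.57 0.09]
0.35 [-1.6  2.9  1.7] [0.83 0.63 0.08]
0.18 [-3.5  3.8  3.2] [0.86 0.72 0.12]
0.0 [-3.7  3.7  2. ] [0.92 0.77 0.06]
-0.06 [-3.3  3.7  3.1] [0.89 0.99 0.15]
502 [-0.0001156  -0.09742474] -2.1574821 [0.06426057 0.08451081]
43.3833
scene [[294.4, 150.6]] [[-0.0038, -0.0009, 0.1115]]
side [[252.1, 128.5], [243.2, 132.6], [233.7, 136.7], [259.0, 137.8], [249.6, 142.0], [240.2, 146.5]] [[0.0186, -0.0298, 0.1115], [0.0181, 0.0011, 0.1115], [0.0185, 0.0333, 0.1115], [-0.0214, -0.0318, 0.1115], [-0.0213, 0.0002, 0.1115], [-0.0221, 0.0324, 0.1115]]
```

View pics/w7.png

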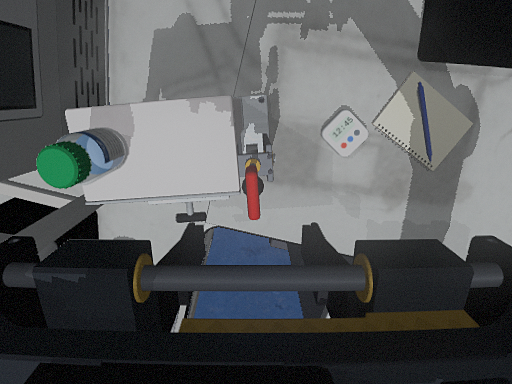

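The wing is back along the stand's x at (253,195), perpendicular to the shelf edge, with handle a or b in front at (190,216). To confirm the frame is level, I'll repeat the earlier viewpoint and compare it with the start picture.

Run:
```python
import h
from h import *
h.setc([.4892,-.3545],h.YAW)
manip.move_to(*h.pose([-.2,0,.27],45,1));manip.pause(.2)
s=manip.snapshot("wrist");i0=cv2.imread("pics/w3.png");i1=s["image"]
print("blue",blobs(mask(i1,(100,120,80),(125,255,255))[:210],60));print("orange",blobs(mask(i0,(6,130,100),(20,255,255)),60))
for im in(i0,i1):
    print([im[128:210,c-2:c+3].mean((1,2)).astype(int).tolist() for c in(242,)])
h.setc([.4898,-.3564],h.YAW)
for t in(172,176,180,184,188):
    a=np.radians(t);n=np.array([-np.sin(a),0,-np.cos(a)])*.0065
    print(t,[h.proj(s,h.w(h.arc(t+o,.0214)+n)).round(1)[0].tolist() for o in(180,0)],"bar",h.proj(s,h.w(h.arc(t+180))).round(1))
print(manip.read_clock())
```

```text
blue [(np.int32(179), [25.8, 142.4]), (np.int32(226), [228.6, 173.4]), (np.int32(227), [252.2, 173.4]), (np.int32(229), [276.0, 173.3]), (np.int32(185), [231.0, 186.7]), (np.int32(186), [252.7, 186.7]), (np.int32(184), [274.2, 186.6])]
orange [(np.int32(240), [252.1, 171.9]), (np.int32(227), [276.1, 171.4]), (np.int32(231), [228.5, 172.3]), (np.int32(190), [230.9, 187.0]), (np.int32(188), [252.7, 186.8]), (np.int32(186), [274.3, 186.7])]
[[122, 122, 121, 123, 119, 126, 135, 140, 113, 70, 61, 66, 69, 70, 74, 74, 73, 73, 70, 67, 67, 131, 139, 114, 152, 156, 155, 157, 157, 158, 207, 198, 188, 188, 185, 169, 184, 177, 158, 165, 166, 166, 171, 172, 173, 174, 174, 170, 177, 176, 176, 196, 198, 189, 187, 186, 187, 187, 189, 185, 179, 172, 176, 183, 139, 126, 139, 128, 129, 87, 60, 59, 60, 59, 60, 57, 61, 101, 160, 158, 156, 158]]
[[126, 125, 124, 126, 124, 125, 131, 138, 137, 138, 138, 144, 98, 57, 61, 65, 66, 69, 70, 71, 70, 69, 65, 60, 87, 134, 144, 158, 162, 162, 164, 168, 167, 214, 197, 191, 193, 176, 92, 73, 83, 82, 82, 82, 83, 80, 79, 79, 76, 75, 74, 72, 65, 59, 70, 73, 68, 68, 63, 63, 63, 62, 66, 65, 58, 145, 133, 128, 86, 56, 57, 60, 61, 57, 56, 105, 170, 168, 164, 159, 158, 161]]
172 [[252.2, 170.8], [252.3, 189.2]] bar [[252.  135.9]]
176 [[252.2, 171.9], [252.3, 188.5]] bar [[252.  139.2]]
180 [[252.2, 173.0], [252.3, 187.8]] bar [[252.  142.9]]
184 [[252.2, 174.1], [252.3, 187.0]] bar [[252.  146.9]]
188 [[252.2, 175.2], [252.3, 186.2]] bar [[252. 151.]]
45.1333
```

Compared with the start view, the front bar sits 3.5 px lower in the image and the rear bar about 1 px higher. That puts the frame at about 183.5°, so it hasn't been drawn level and the screw isn't fully home. The 17.5 mm grip width suggests the fingertips held the round hub instead of the 11 mm wing, so I'll regrip higher.

Run:
```python
from h import *
W=[0,-.098,.268]
manip.move_to(*pose([0,-.098,.37],0,-1,rot=.05)); print(manip.read_q().round(2),manip.read_clock())
manip.command_gripper(.05)
manip.move_straight(pose(W,0,-1,rot=.05)[0],v=.12)
manip.command_gripper(0,40);manip.pause(.2);print("w",manip.read_grip_width(),manip.read_finger_force())
for r in(0,-.05,-.1):
    manip.move_straight(*pose(W,0,-1,rot=r),v=.1);manip.pause(.1)
    print(r,manip.read_wrist_force().round(1),manip.read_torque().round(2),manip.read_grip_width())
manip.command_gripper(.06);manip.pause(.1)
manip.move_straight(pose([0,-.098,.37],0,-1,rot=-.1)[0],v=.2)
i0=cv2.imread("pics/side0.png");
for n in("side",):
    im=manip.snapshot(n);X=proj(im,w([0,0,.111]))[0]
    print(n,[c for a,c in blobs(mask(im["image"],(100,120,60),(125,255,255)),12) if np.hypot(*(np.array(c)-X))<30])
print(manip.read_clock())
import h
h.setc([.4892,-.3545],h.YAW)
manip.move_to(*h.pose([-.2,0,.27],45,1));manip.pause(.2)
i1=manip.snapshot("wrist")["image"];cv2.imwrite("pics/w8.png",i1)
print(i1[132:208,240:245].mean((1,2)).astype(int).tolist());print("blue",blobs(mask(i1,(100,120,80),(125,255,255))[:210],60)[1:])
print(manip.read_clock())
```

```text
[ 1.25  0.25 -0.69  1.61  0.16  1.34 -2.23] 46.5917
w 0.010538668948201034 39.99942708062008
0 [-2.  -1.2  1.9] [-0.13  0.64  0.56] 0.010684607788822305
-0.05 [-1.9 -1.2  2.1] [-0.26  0.66  0.86] 0.010987661064961088
-0.1 [-2.6 -2.5  1.1] [-0.58  0.68  1.02] 0.011880240680124814
side [[252.1, 128.4], [243.2, 132.6], [233.7, 136.7], [259.0, 137.8], [249.6, 142.0], [240.2, 146.4]]
51.9667
[125, 123, 129, 137, 138, 137, 140, 143, 99, 59, 59, 64, 66, 66, 73, 70, 69, 70, 66, 61, 85, 135, 142, 157, 161, 162, 163, 169, 165, 214, 198, 191, 193, 174, 90, 73, 83, 86, 82, 81, 83, 84, 79, 79, 75, 75, 74, 72, 65, 61, 68, 71, 73, 68, 69, 64, 64, 64, 63, 72, 47, 146, 133, 130, 83, 57, 55, 59, 59, 57, 56, 98, 170, 169, 165, 160]
blue [(np.int32(226), [228.5, 173.4]), (np.int32(225), [252.2, 173.4]), (np.int32(228), [276.0, 173.3]), (np.int32(185), [231.0, 186.7]), (np.int32(187), [252.7, 186.7]), (np.int32(183), [274.2, 186.7])]
53.7917
```

The wing was properly gripped this time (10.5 mm) and driven against the stop with 1 N m, yet the frame reads the same. I'll check whether the camera pose itself shifted, using the static parts of the stand.

Run:
```python
from h import *
a,b=[cv2.cvtColor(cv2.imread(f"pics/{n}.png"),cv2.COLOR_BGR2GRAY).astype(np.float32) for n in("w3","w8")]
def sh(x0,x1,y0,y1):
    t=a[y0:y1,x0:x1];S=b[y0-8:y1+8,x0-8:x1+8];r=cv2.matchTemplate(S,t,cv2.TM_CCOEFF_NORMED);_,v,_,l=cv2.minMaxLoc(r)
    x,y=l;f=lambda m,c,p:(m-p)/(2*(m-2*c+p)) if m-2*c+p else 0
    # parabola sub-pixel
    dx=f(r[y,x-1],r[y,x],r[y,x+1]) if 0<x<16 else 0;dy=f(r[y-1,x],r[y,x],r[y+1,x]) if 0<y<16 else 0
    return round(x-8+dx,2),round(y-8+dy,2),round(float(v),2)
for n,R in dict(screwblock=(165,205,140,215),basefront=(165,215,95,125),basefrontR=(285,315,95,125),cheekR=(294,312,110,200),barfront=(232,274,132,154),barrear=(226,266,192,216),frameFrontEdge=(215,232,145,168)).items():print(n,sh(*R))
s=manip.snapshot("wrist")
print(manip.read_q().round(3))
for P in([-.08,0,.105],[.08,0,.105],[-.067,0,.01],[0,.07,.105]):print(P,proj(s,w(P)).round(1))
# scene/side bars: dark profile vs start
for n in("scene","side"):
    i0=cv2.imread(f"pics/{n}0.png");i1=manip.snapshot(n)["image"]
    A,B=[cv2.cvtColor(i,cv2.COLOR_BGR2GRAY).astype(np.float32) for i in(i0,i1)]
    a,b=A,B; X=proj(manip.snapshot(n),w([-.08,0,.105]))[0].astype(int);x,y=X
    print(n,X,"bar",sh(x-8,x+9,y-5,y+6))
```

```text
screwblock (np.float32(0.26), np.float32(0.7), 0.88)
basefront (np.float32(0.27), np.float32(0.73), 0.9)
basefrontR (np.float32(-0.14), np.float32(0.89), 0.98)
cheekR (np.float32(-0.07), np.float32(0.98), 0.96)
barfront (np.float32(-0.01), np.float32(3.82), 0.96)
barrear (np.float32(0.03), np.float32(-0.69), 0.88)
frameFrontEdge (8, np.float32(0.07), 0.59)
[ 0.924  0.164 -1.196  2.227  1.083  1.148 -0.591]
[-0.08, 0, 0.105] [[252. 143.]]
[0.08, 0, 0.105] [[252.3 200.9]]
[-0.067, 0, 0.01] [[252.   93.3]]
[0, 0.07, 0.105] [[301.1 176.8]]
scene [290 171] bar (-8, np.float32(-1.42), 0.22)
side [259 157] bar (np.float32(-0.11), np.float32(-0.85), 0.86)
```

Allowing for a camera shift of about 0.85 px, the frame is still tilted by about 3°, with the front bar raised some 4 mm. That's too close to the limit. I'll press the front bar gently down with the fingertips to settle it in the notch.

Run:
```python
import h
from h import *
L=30;l=np.radians(L)
def tp(t,up=0): return pose(arc(t)+(.007+up)*np.array([-np.sin(l),0,np.cos(l)]),L,d=.182)
manip.command_gripper(.02)
manip.move_straight(*tp(3.5,.012),v=.3)
f0=manip.read_wrist_force();print(f0.round(1),manip.read_clock())
for t in(3.5,2.5,1.5,.5,-.5,-1.5,-2.5):
    manip.move_straight(*tp(t),v=.06);f=manip.read_wrist_force()-f0
    M=Ro.from_quat(np.roll(manip.read_tool_rot(),-1)).as_matrix()
    e=st(manip.read_tool_pos()+.182*M[:,2])-(st(tp(t)[0]+.182*M[:,2]))
    print(t,f.round(1),(e*1000).round(1))
    if np.linalg.norm(f)>30:break
manip.move_straight(*tp(3.5,.03),v=.3)
h.setc([.4892,-.3545],h.YAW)
manip.move_to(*h.pose([-.2,0,.27],45,1));manip.pause(.1)
i1=manip.snapshot("wrist")["image"];cv2.imwrite("pics/w9.png",i1)
a,b=[cv2.cvtColor(i,cv2.COLOR_BGR2GRAY).astype(np.float32) for i in(cv2.imread("pics/w3.png"),i1)]
for n,(x0,x1,y0,y1) in dict(base=(285,315,95,125),cheek=(294,312,110,200),bar=(232,274,132,154),rear=(226,266,192,216)).items():
    r=cv2.matchTemplate(b[y0-8:y1+8,x0:x1],a[y0:y1,x0:x1],cv2.TM_CCOEFF_NORMED)[:,0];k=int(r.argmax());print(n,k-8+(r[k-1]-r[k+1])/(2*(r[k-1]-2*r[k]+r[k+1])))
print(manip.read_clock())
```

```text
[0.9 0.4 0.4] 55.6917
3.5 [-1.5 -0.  -0.8] [-0.5  0.1  0.2]
2.5 [-0.9  0.7  0.6] [-0.3  0.2  0.2]
1.5 [-1.2  1.3  0.1] [-0.2  0.2 -0. ]
0.5 [-1.1  1.1 -0. ] [-0.1  0.1 -0.1]
-0.5 [-1.3  2.4  0.2] [-0.  -0.  -0.1]
-1.5 [-1.2  1.9  0.2] [-0.  -0.  -0.1]
-2.5 [-2.2  2.4  2.1] [-0.1 -0.  -0. ]
base 1.8527831
cheek 3.0705671
bar -1.1884938
rear 3.0685341
58.6083
```

The front bar moved with only about 2 N, so the frame is not locked. I'll compare the wing with its start images numerically.

Run:
```python
from h import *
def d(im,X,tol=25):
    m=mask(im,(0,90,40),(8,255,255))|mask(im,(170,90,40),(180,255,255))
    P=np.argwhere(m)[:,::-1].astype(np.float32);P=P[np.hypot(*(P-X).T)<tol]
    if len(P)<5:return len(P)
    mu,V,E=cv2.PCACompute2(P,None);return len(P),mu.round(1),np.degrees(np.arctan2(V[0][1],V[0][0])).round(1),np.sqrt(E.ravel()).round(2)
for n in("scene","side"):
    s=manip.snapshot(n);X=proj(s,w([0,-.098,.258]))[0]
    print(n,d(cv2.imread(f"pics/{n}0.png"),X),d(s["image"],X))
    for r in(0,.3,.6,1.4):
        e=.023*np.array([np.cos(r),np.sin(r),0]);p=proj(s,[w(np.array([0,-.098,.258])+k*e) for k in(-1,1)]);q=p[1]-p[0];print("  pred",r,np.degrees(np.arctan2(q[1],q[0])).round(0),np.hypot(*q).round(1))
for n in("w1","w2","w7"):print(n,d(cv2.imread(f"pics/{n}.png"),np.array([253,198]),40))
print(manip.read_clock())
```

```text
scene (83, array([[338.8, 112.7]], dtype=float32), np.float32(97.9), array([5.4 , 1.25], dtype=float32)) 0
  pred 0 -85.0 11.3
  pred 0.3 -112.0 12.3
  pred 0.6 -133.0 14.5
  pred 1.4 -167.0 18.9
side (96, array([[276.5,  92.7]], dtype=float32), np.float32(60.9), array([4.61, 1.68], dtype=float32)) (95, array([[276.6,  92.7]], dtype=float32), np.float32(61.3), array([4.61, 1.66], dtype=float32))
  pred 0 -126.0 14.1
  pred 0.3 -143.0 15.1
  pred 0.6 -158.0 16.1
  pred 1.4 165.0 16.2
w1 (636, array([[251.9, 196.5]], dtype=float32), np.float32(88.9), array([14.63,  3.6 ], dtype=float32))
w2 (600, array([[254.9, 194.6]], dtype=float32), np.float32(90.6), array([15.79,  3.53], dtype=float32))
w7 (572, array([[252.3, 194.8]], dtype=float32), np.float32(85.6), array([13.97,  3.39], dtype=float32))
58.7083
```

Run:
```python
from h import *
s=manip.snapshot("side");i1=s["image"]
X=proj(s,w([0,0,.111]))[0]
print("blue now",[c for a,c in blobs(mask(i1,(100,120,60),(125,255,255)),12) if np.hypot(*(np.array(c)-X))<30])
a,b=[cv2.cvtColor(i,cv2.COLOR_BGR2GRAY).astype(np.float32) for i in(cv2.imread("pics/side0.png"),i1)]
x,y=proj(s,w([-.08,0,.105]))[0].astype(int)
for n,(x0,x1,y0,y1) in dict(bar=(x-9,x+10,y-6,y+7),shelf=(215,260,100,130),base=(225,245,165,180)).items():
    r=cv2.matchTemplate(b[y0-4:y1+4,x0-4:x1+4],a[y0:y1,x0:x1],cv2.TM_CCOEFF_NORMED);_,v,_,(u,k)=cv2.minMaxLoc(r)
    print(n,u-4,k-4+((r[k-1,u]-r[k+1,u])/(2*(r[k-1,u]-2*r[k,u]+r[k+1,u])) if 0<k<8 else 0),v)
for t in(176,178,180,182,184):print(t,proj(s,w(arc(t+180))).round(2),[proj(s,w(arc(t+o,.0214)+.0065*np.array([-np.sin(np.radians(t)),0,-np.cos(np.radians(t))]))).round(1)[0].tolist() for o in(180,0)])
sw=manip.snapshot("wrist");im=sw["image"];c=int(proj(sw,w([-.08,-.011,.105]))[0][0])
g=im[:,c-2:c+3].mean((1,2));print("bar pred180",proj(sw,w(arc(360))).round(1),"rear",proj(sw,w(arc(180))).round(1),"prof from 125",g[125:215].astype(int).tolist())
print("wblue",[q for A,q in blobs(mask(im,(100,120,80),(125,255,255))[:215],60)])
for t in(176,180,184):print(t,proj(sw,w(arc(t+180))).round(1),[proj(sw,w(arc(t+o,.0214)+.0065*np.array([-np.sin(np.radians(t)),0,-np.cos(np.radians(t))]))).round(1)[0].tolist() for o in(180,0)])
print(manip.read_clock())
```

```text
blue now [[252.3, 128.3], [243.1, 132.3], [233.7, 136.5], [259.1, 138.3], [249.7, 142.6], [240.3, 146.9]]
bar 0 0.38289016 0.7113000154495239
shelf 0 0.002132621 0.9128892421722412
base 0 -0.02914564 0.9993140697479248
176 [[259.01 158.72]] [[249.7, 142.4], [243.1, 131.5]]
178 [[259.04 158.26]] [[249.7, 142.2], [243.1, 131.6]]
180 [[259.05 157.77]] [[249.7, 142.0], [243.0, 131.7]]
182 [[259.05 157.25]] [[249.6, 141.8], [243.0, 131.8]]
184 [[259.04 156.71]] [[249.6, 141.6], [243.0, 131.9]]
bar pred180 [[252.7 143.7]] rear [[253.  201.6]] prof from 125 [127, 128, 130, 130, 131, 127, 127, 128, 128, 138, 108, 68, 62, 67, 71, 73, 77, 75, 76, 74, 70, 63, 106, 140, 143, 141, 118, 146, 156, 157, 158, 160, 174, 213, 203, 200, 201, 207, 121, 51, 95, 96, 92, 95, 91, 89, 90, 87, 87, 88, 87, 88, 88, 85, 85, 72, 66, 66, 75, 79, 77, 77, 76, 74, 73, 77, 76, 72, 72, 65, 46, 144, 140, 134, 134, 109, 61, 51, 55, 57, 55, 57, 53, 42, 165, 169, 169, 169, 169, 171]
wblue [[25.5, 142.5], [229.2, 172.8], [252.9, 172.5], [276.7, 172.5], [231.4, 188.7], [253.3, 188.7], [275.2, 188.6]]
176 [[252.7 140. ]] [[252.8, 172.7], [252.9, 189.3]]
180 [[252.7 143.7]] [[252.8, 173.8], [252.9, 188.6]]
184 [[252.7 147.7]] [[252.8, 174.9], [252.9, 187.8]]
58.8083
```

The wing matches its tight start angle to 0.4°, so the screw is home. The frame still has play in the notch: it sat at +3.3° and is now at about -2.3°. I'll grip the front bar, raise it 2.2° to centre it, and check.

Run:
```python
from h import *
L=45
manip.command_gripper(.06)
manip.move_straight(*pose(arc(357.5)+[-.03,0,.03],L),v=.35)
manip.move_straight(*pose(arc(357.5),L),v=.12)
manip.command_gripper(.035,12);f=manip.read_wrist_force();print(manip.read_grip_width(),f.round(1))
manip.move_straight(*pose(arc(359.7),L),v=.02);manip.pause(.1);print((manip.read_wrist_force()-f).round(1))
manip.command_gripper(.06)
manip.move_straight(*pose([-.2,0,.25],L),v=.3)
s=manip.snapshot("side");X=proj(s,w([0,0,.111]))[0]
print("blue",[c for a,c in blobs(mask(s["image"],(100,120,60),(125,255,255)),12) if np.hypot(*(np.array(c)-X))<30])
a,b=[cv2.cvtColor(i,cv2.COLOR_BGR2GRAY).astype(np.float32) for i in(cv2.imread("pics/side0.png"),s["image"])]
x,y=proj(s,w([-.08,0,.105]))[0].astype(int);x0,x1,y0,y1=x-9,x+10,y-6,y+7
r=cv2.matchTemplate(b[y0-4:y1+4,x0-4:x1+4],a[y0:y1,x0:x1],cv2.TM_CCOEFF_NORMED);_,v,_,(u,k)=cv2.minMaxLoc(r);print("bar",k-4+(r[k-1,u]-r[k+1,u])/(2*(r[k-1,u]-2*r[k,u]+r[k+1,u])),v)
sw=manip.snapshot("wrist");im=sw["image"];c=int(proj(sw,w([-.08,-.011,.105]))[0][0])
print("prof from 130",im[130:175,c-2:c+3].mean((1,2)).astype(int).tolist())
print("wblue",[q for A,q in blobs(mask(im,(100,120,80),(125,255,255))[:215],60)][1:])
for t in(176,178,180,182,184):print(t,proj(sw,w(arc(t+180)))[0].round(1),[proj(sw,w(arc(t+o,.0214)+.0065*np.array([-np.sin(np.radians(t)),0,-np.cos(np.radians(t))]))).round(1)[0].tolist() for o in(180,0)])
print(manip.read_clock(),manip.read_wrist_force().round(1))
```

```text
0.04372153788262157 [-4.6  0.8  4.2]
[-0.1 -0.3 -3. ]
blue [[252.2, 128.5], [243.1, 132.4], [233.8, 136.4], [259.1, 138.2], [249.6, 142.3], [240.2, 146.9]]
bar 0.21290763 0.8467462062835693
prof from 130 [122, 124, 124, 123, 124, 125, 126, 126, 126, 125, 124, 124, 124, 126, 128, 139, 137, 140, 143, 116, 69, 57, 63, 63, 67, 70, 69, 70, 69, 69, 63, 53, 137, 142, 111, 150, 155, 154, 155, 160, 156, 181, 206, 199, 197]
wblue [[229.1, 185.5], [253.6, 185.3], [278.0, 185.4], [231.4, 200.2], [253.7, 200.2], [276.1, 200.2]]
176 [253.4 153. ] [[253.4, 185.0], [253.4, 201.0]]
178 [253.4 154.9] [[253.4, 185.6], [253.4, 200.6]]
180 [253.4 156.9] [[253.4, 186.2], [253.4, 200.2]]
182 [253.4 159. ] [[253.4, 186.7], [253.4, 199.8]]
184 [253.4 161.1] [[253.4, 187.3], [253.4, 199.4]]
63.2167 [-0.1  0.  -0.2]
```

Every check puts the frame at about 178.5° (within 1.5° of level), the screw is home and the robot is clear. I'm handing the job in.

```bash
python3 -c "
from plant import manip
print(manip.close_job())"
```

```text
the job is handed in; nothing more can be done
None
```

I turned the frame over so the blue coupons are on top, drove the screw back to its tight stop and handed the job in at about 63 s. My measurements put the frame about 1.5° off level, but it still moved a few degrees under about 2 N with the screw tight, so I can't say it is rigidly locked. No result came back from the hand-in.

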